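Raise the counterweighted chuck guard and release the spindle brake

ROBOT

A 6-joint arm with a two-finger parallel gripper is mounted at the origin on the work surface. World frame = base frame: x ahead of the robot, y to its left, z up, the work surface at z = 0. Lengths are in m, angles in rad, forces in N, time in s.
With the tool pointing down it reaches from about 0.35 to 0.85 m from the base axis. Payload 8.1 kg.
Tool frame: the origin (TCP) lies at the very end of the fingers, on their centre line; the grasp point (between the pads) lies 19 mm behind it; x points along the fingers, y is the direction in which the jaws open and shut, and the axes are right-handed (so a half turn about x gives the same grasp; the last joint's range is limited). The gripper opens to 85 mm and grips with 20 to 120 N. Pads are 22 mm wide; open, the fingers measure 114 mm over their backs; the gripper's body (76 mm by 85 mm) begins 54 mm behind the grasp point. The pads swing forward as they close: fully open they stand 13 mm farther back than shut.
Start: joints at [1.024, 0.13, 1.488, -0, 1.523, -0.085], TCP at [0.267, 0.537, 0.197] pointing down, gripper open.
Joint ranges: [-2.96, 2.96], [-0.89, 2.26], [0.02, 2.5], [-1.34, 4.48], [0, 2.73], [-2.66, 2.66]. Speed limits (rad/s): [2.39, 2.39, 2.79, 3.14, 3.14, 3.14].

INTERFACE

Orientations are given as a unit quaternion [x, y, z, w].
In Python, from plant import telemetry, viewer, workorder gives the robot as it stands.
- The arm moves only by the shell command python3 -m creep 'ROWS' [FORCE]. ROWS is JSON, a list that holds one entry, the list of rows, each a list of 7 numbers: the shift along the tool's x, y, z in m, then the turn, a rotation vector about the tool's x, y, z in rad, then the finger opening in m, from 0 to 0.0854. A call has 1 to 20 rows; each row shifts and turns the commanded pose from where the row before left it, along the tool's axes as they then stand; what a row does not reach is not made up. A row lasts 1/10 s, in which the tool goes at most 50 mm and 8.59 degrees, less where a joint would pass 70% of its speed; a pose out of reach is approached as far as the arm can. A call is refused whole if a number of a shift passes 0.05 or a number of a turn 0.15, either way. A call with a gripper value outside its range is refused whole. The fingers move at their own pace and stop on an object; FORCE is the grip in N (left out, the last holds). Time passes only in rows, so rows that do not move let the fingers close. It gives the time, the measured TCP pose, the force and the opening at its end, in the units of the state.
- telemetry.read_state(): the state, without advancing time (a new reading comes with each control period).
- viewer.snapshot(name): name is "scene" or "top" or "wrist"; returns the picture (400x640x3 uint8, red, green, blue); there is no depth.
- viewer.camera_info(name): a dict with "mtx" (3x3 intrinsics, pixels), "R" (3x3) and "t" (3): a world point X has camera coordinates R X + t; the wrist camera has in their place "tool_from_camera" (4x4, takes a point from camera to tool coordinates, whose origin is the TCP and whose axes are the tool frame's). Camera axes: x right, y down, z forward; pixel columns grow to the right and rows downward; lengths in m; the calibration is good to about 2 mm. The wrist camera is an equidistant fisheye: a pixel r from the principal point sees the ray r / f radians off the axis. A picture is of the moment at which its call begins: read the wrist's pose just before it. camera_info takes no time and is no camera call.
- workorder.sign_off(): hands the job in, once; it reports no verdict.
The state is a dict: "time": time; "q": joint angles; "qvel": joint speeds; "effort": joint torques, N m; "eef_pos": TCP position; "eef_rot": TCP orientation; "wrist_force": force on the tool from outside, world axes, zero at the start; "ft_torque": the same for the moment, N m; "width": opening from 0.0 (shut) to 1.0 (fully open).
Only numpy, scipy, OpenCV 4.12 (cv2) and the standard library are available. Lean on these libraries where they do the work, as an engineer would, in place of code of your own. Each camera call takes 0.05 s, during which the arm holds its last target.

TASK

Make the small bench spindle ready for setting up: with the fingertips push its counterweighted chuck guard up by the front bar, past its balance point, so that it stays raised by itself, and then push the spindle brake lever beside it all the way over to the back. Do not force anything, and leave the speed dial and everything else on the bench as it is.

Things in the scene. Friction and masses are not known exactly. Their poses are not given: they have to be found in the camera images.
- fixture: the bench spindle, fixed: steel base plate (x -110 to 130 mm, y -110 to 170 mm, 15 mm thick) with a grey head (x -80 to 70, y 85 to 170, top at 130 mm) and an 80 mm chuck, axis 70 mm up along y. Origin on the bench below the chuck axis, midway along the guard's hinge and bar. Its x axis points from the operator's (robot's) side to the guard's hinge; turned up to 0.2 rad
- guard_bar (a point): middle of the guard's front cross bar: round dark steel, 14 mm thick, 154 mm long, along the fixture's y. Guard down: 165 mm above the bench and 165 mm in front of (fixture -x) the hinge. Two 10 mm rods 116 mm apart arch from it back to the hinge, with a clear window from 55 mm behind the bar; 60 mm below and before the bar is open. Pushing it up takes 1 to 2 N at first, less near balance
- guard_hinge (a point): middle of the guard's hinge axis, fixed, 115 mm above the bench and 70 mm along the fixture's +x from its origin; the axis runs along the fixture's y. A steel counterweight (34 mm thick, 130 mm long) sits 53 mm behind it and goes down as the guard goes up
- guard (a joint): angle of the guard (rad): 0 = down over the chuck on its lower stop, growing as the bar swings up and back, away from the robot; 1.35 = upper stop. Balance point at about 0.84: below it the guard falls shut by itself, above it it falls open by itself to the upper stop and stays there; the hinge is lightly damped
- brake: the spindle brake's block, fixed: grey, 90 x 70 x 35 mm (x, y, z), origin at the centre of its underside, with the brake lever on top, pivot 48 mm above the bench over the origin. It stands to the left or to the right of the fixture, the speed dial's block at the other side; turned up to 0.3 rad, its x axis points away from the robot
- brake_knob (a point): centre of the black ball (30 mm in diameter) at the end of the brake lever, 100 mm from the pivot; the rod below the ball is 12 mm thick. It swings in the block's xz plane; 133 mm above the bench at joint 0, 148 mm when upright
- brake_lever (a joint): angle of the brake lever (rad): 0 = leaning to the block's -x, the robot's side (brake on); 0.55 = upright; 1.1 = its far stop, leaning to +x (brake off). It starts at 0 to 0.2, stays where it is left, and takes about 1.5 N at the ball
- dial: the speed dial's block, fixed: same grey 90 x 70 x 35 mm block as the brake's but with a rotary knob instead of a lever, 80 mm tall in all; origin at the centre of its underside. Bystander: leave alone
- dial_pointer (a point): the tip of the white mark on top of the speed dial's knob, 20 mm from its axis; it must not be turned
- jaw_tray: a fixed grey tray with spare jaws, 120 x 150 mm, 35 mm high; origin under its centre. Bystander
- arbor: a loose turned steel arbor standing upright: a 40 mm foot disc 14 mm high under a 26 mm thick shank, 95 mm tall in all; origin at the centre of its underside. Bystander: leave alone
- chuck_key: a loose T-shaped steel chuck key lying flat, about 120 mm long and 16 mm high, cross handle 100 mm; origin under its shaft, x along the shaft to the square end. Bystander: leave alone
- dial_stand: a loose dial-indicator stand: dark steel base 50 x 60 x 55 mm with an upright rod, 200 mm tall in all, and a 48 mm round dial 70 mm out along -x; origin at the centre of its underside. Bystander: leave alone
- spray_can: a loose closed steel spray can, 60 mm in diameter and 190 mm tall; origin at the centre of its underside. Bystander: leave alone
- ring_gauge: a loose steel ring lying flat, 70 mm outside, 40 mm bore, 22 mm high; origin at the centre of its underside. Bystander: leave alone
- bench_brush: a loose hand brush lying flat, 200 mm long; origin under its middle, x along its length. Bystander: leave alone
Mind the look-alikes: they are no part of the job. What is shaped like the brake but red is not meant.

How it is judged:
On the way, in this order (a step that is already met when the one before it is completed fails the run):
1. the guard is up past its balance point, against its upper stop, while the brake is still on (value of joint guard above 1.25 rad and value of joint brake_lever below 0.5 rad), for 0.2 s.
2. the brake lever is pushed over to the back (value of joint brake_lever above 0.95 rad), for 0.2 s.
At the end, for the whole second after the job is handed in: The guard rests raised by itself on its upper stop (joint above 1.25 rad of 1.35) and is at rest; the brake lever is over to the back (joint above 0.95 rad of 1.1); the speed dial is not turned (pointer within 8 mm) and each loose bystander is within 30 mm of where it was, the tall ones upright (value of joint guard above 1.25 rad and value of joint brake_lever above 0.95 rad and velocity of joint guard between -0.05 and 0.05 rad/s and distance of dial_pointer from where it was at the start of the episode below 0.008 m and distance of each of arbor, chuck_key, dial_stand, spray_can, ring_gauge, bench_brush from where it was at the start of the episode below 0.03 m and angle between each of arbor, dial_stand, spray_can's own z axis and vertical below 0.2 rad); the robot touches nothing.
It fails at once if a loose bystander is moved more than 30 mm, lifted or carried (distance of any of arbor, chuck_key, dial_stand, spray_can, ring_gauge, bench_brush from where it was at the start of the episode above 0.03 m).
It fails at once if the arbor, the dial stand or the spray can is tipped (angle between any of arbor, dial_stand, spray_can's own z axis and vertical above 0.4 rad).
It fails at once if the speed dial is turned (distance of dial_pointer from where it was at the start of the episode above 0.008 m).
It fails at once if the guard is forced (pushed with more than 40 N) (contact force between the fingers and guard above 40 N).
It fails at once if the brake lever is forced (pushed with more than 40 N) (contact force between the fingers and brake_lever above 40 N).
It also fails if it takes over 48 s, if anything falls off the work surface, if the arm or the gripper's body presses on something with over 40 N, if the wrist force passes 120 N, or if a joint passes its speed limit or range.

## Working session

There is one attempt and no reset: what is moved stays moved. The work goes in short steps, Python scripts to look and compute and a shell command to move; the robot and the scene stay as the last step left them, time stands still between calls to the robot, and variables do not carry over. Pictures are saved under pics/ and viewed, and the job is handed in when it is done.

```bash
ls; mkdir -p pics
python3 - <<'E'
from plant import telemetry, viewer, workorder
import cv2,numpy as np
print(telemetry.read_state())
for n in ["scene","top","wrist"]:
    im=viewer.snapshot(n); cv2.imwrite(f"pics/{n}0.png",im[:,:,::-1])
    print(n,viewer.camera_info(n))
E
```

```text
pics
{'time': 0.0, 'q': array([ 1.02358550e+00,  1.31157990e-01,  1.48928112e+00,  2.06882207e-05,
        1.52302167e+00, -8.54177772e-02]), 'qvel': array([ 0.00198567,  0.00090369,  0.00057153, -0.00064389, -0.00038839,
        0.00132882]), 'effort': array([ 1.64413694e-03, -5.69396245e+01, -5.00552237e+01, -2.67085170e-04,
        1.47448678e-02, -3.05989192e-05]), 'eef_pos': array([0.26699017, 0.53662948, 0.19574539]), 'eef_rot': array([ 0.16119647,  0.68855333, -0.16244735,  0.68812853]), 'wrist_force': array([ 0.250874  ,  0.18614152, -1.3859047 ]), 'ft_torque': array([-0.00313626, -0.03560683,  0.05746942]), 'width': 0.99912236851655}
scene {'mtx': array([[518.49952381,   0.        , 318.42019318],
       [  0.        , 518.49952381, 191.76413516],
       [  0.        ,   0.        ,   1.        ]]), 'R': array([[-0.37075129,  0.92871966,  0.00482466],
       [ 0.63714554,  0.25812565, -0.72623461],
       [-0.67571373, -0.26617841, -0.68743001]]), 't': array([ 0.18427999, -0.24636703,  1.8516345 ])}
top {'mtx': array([[384.76499583,   0.        , 317.02509406],
       [  0.        , 384.76499583, 198.18986869],
       [  0.        ,   0.        ,   1.        ]]), 'R': array([[ 0.018682  , -0.99976427,  0.01106311],
       [-0.99485622, -0.01968983, -0.09936508],
       [ 0.09955949, -0.00914986, -0.99498954]]), 't': array([-0.00915174,  0.55132315,  1.32510141])}
wrist {'mtx': array([[309.70691629,   0.        , 327.30073069],
       [  0.        , 309.70691629, 201.92746657],
       [  0.        ,   0.        ,   1.        ]]), 'tool_from_camera': array([[-1.64640765e-03, -2.71858221e-01,  9.62335906e-01,
        -1.76370756e-01],
       [ 9.99998436e-01,  1.74278255e-04,  1.76007571e-03,
         7.30448371e-05],
       [-6.46205274e-04,  9.62337299e-01,  2.71857509e-01,
        -6.90321321e-02],
       [ 0.00000000e+00,  0.00000000e+00,  0.00000000e+00,
         1.00000000e+00]])}
```

View pics/scene0.png

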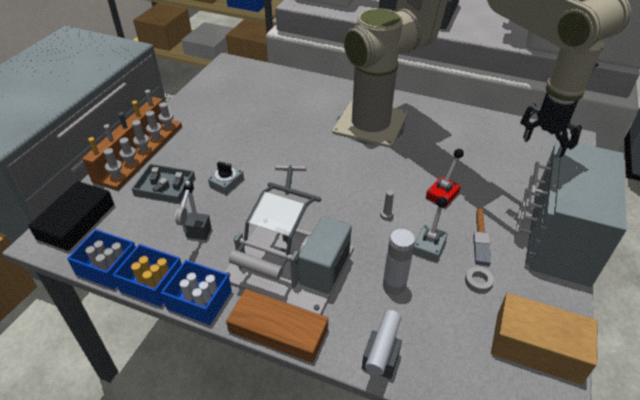

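View pics/top0.png

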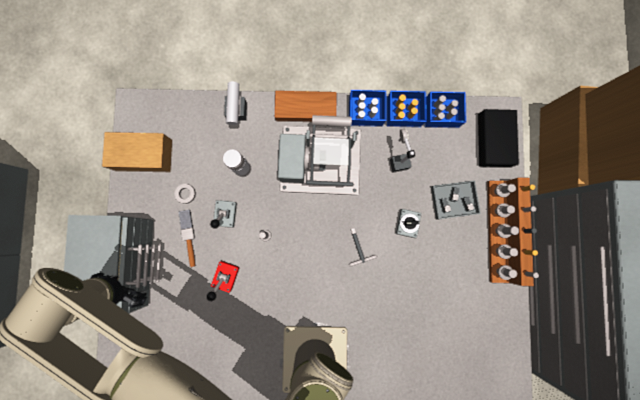

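View pics/wrist0.png

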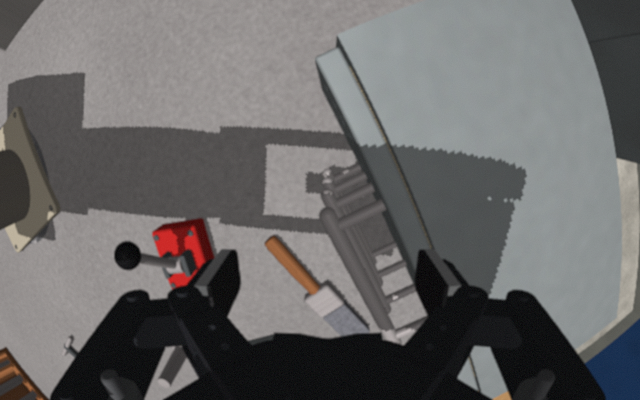

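Run:
```python
import cv2
a=cv2.imread("pics/top0.png")[100:250,190:370]; cv2.imwrite("pics/t0z.png",cv2.resize(a,None,fx=4.4,fy=4,interpolation=cv2.INTER_CUBIC)[:600,:800])
a=cv2.imread("pics/scene0.png")[140:310,210:460]; cv2.imwrite("pics/s0z.png",cv2.resize(a,None,fx=3.2,fy=3.2,interpolation=cv2.INTER_CUBIC))
```

```text
(no output)
```

View pics/t0z.png

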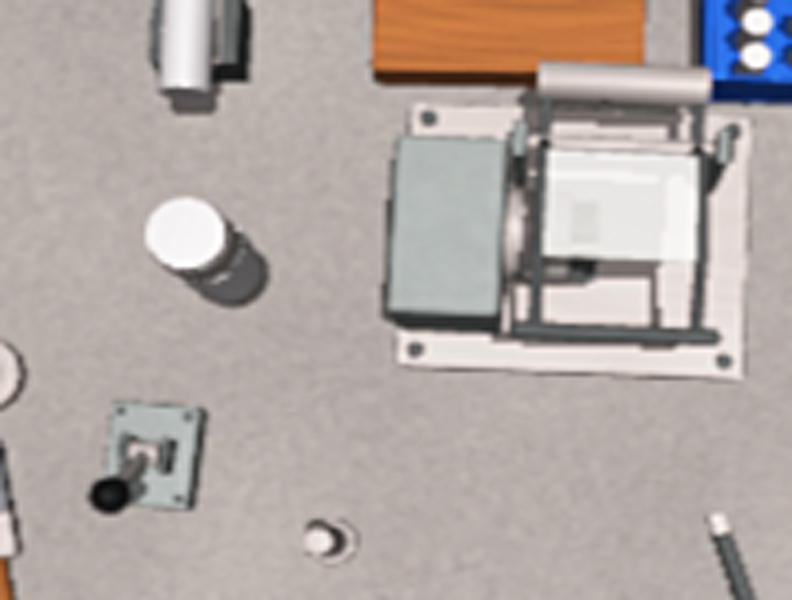

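View pics/s0z.png

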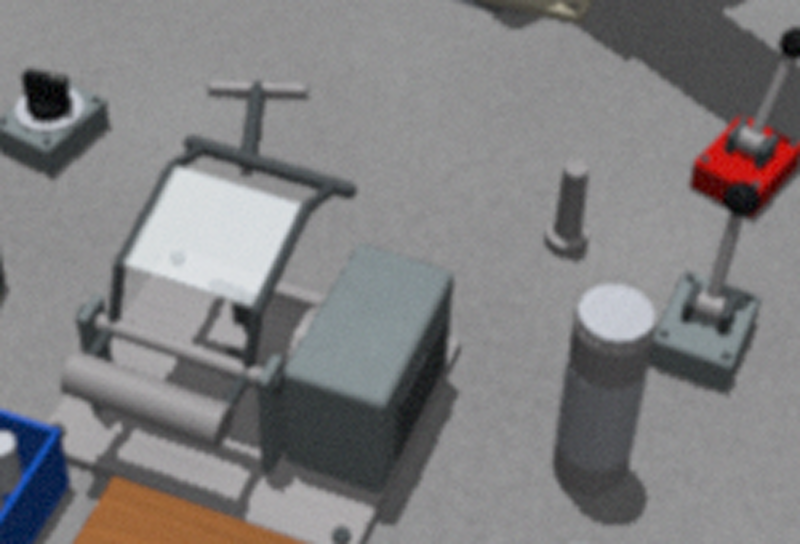

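```bash
cat > h.py <<'E'
import numpy as np, cv2
from plant import viewer
def ray(n,u,v):
    c=viewer.camera_info(n); d=c["R"].T@np.linalg.solve(c["mtx"],[u,v,1.]); o=-c["R"].T@c["t"]; return o,d
def plane(n,u,v,z):
    o,d=ray(n,u,v); return (o+d*(z-o[2])/d[2]).round(4)
def tri(pt,ps):
    c=[viewer.camera_info(n) for n in("top","scene")]
    P=[k["mtx"]@np.c_[k["R"],k["t"]] for k in c]
    X=cv2.triangulatePoints(P[0],P[1],np.array(pt,float).reshape(2,1),np.array(ps,float).reshape(2,1)).ravel(); return (X[:3]/X[3]).round(4)
tz=lambda x,y:(x/4.4+190,y/4+100)
sz=lambda x,y:(x/3.2+210,y/3.2+140)
E
python3 - <<'E'
from h import *
a=tri(tz(717,338),sz(190,143));b=tri(tz(515,327),sz(350,190))
print("bar R",a,plane("top",*tz(717,338),.165),"L",b,plane("top",*tz(515,327),.165),np.linalg.norm(a-b))
print("knob",tri(tz(110,494),sz(743,197)),plane("top",*tz(110,494),.133),plane("scene",*sz(743,197),.133))
for p in[(115,402),(207,407),(195,508)]:print("blk",plane("top",*tz(*p),.035))
print("plate fl, fr, bl, br",[plane("top",*tz(*p),.015) for p in[(398,366),(742,379),(412,102),(750,117)]])
print("can",plane("top",*tz(187,233),.19),"arbor",plane("top",*tz(320,540),.095))
print("scene can",plane("scene",*sz(616,313),.19))
print("key end",plane("top",*tz(718,520),.016), "redknob",tri((212,296),sz(795,43)))
print("ds base",plane("top",400,162,.055))
print("headtop",[plane("top",*tz(*p),.13) for p in[(400,135),(507,142),(498,318),(388,315)]])
E
```

```text
bar R [ 0.5832 -0.1083  0.16  ] [ 0.5835 -0.1104  0.165 ] L [0.5888 0.0372 0.1638] [0.5894 0.0353 0.165 ] 0.14565730328411272
knob [0.4518 0.3298 0.1387] [0.4527 0.3283 0.133 ] [0.4449 0.331  0.133 ]
blk [0.5356 0.3528 0.035 ]
blk [0.5327 0.2799 0.035 ]
blk [0.4448 0.2859 0.035 ]
plate fl, fr, bl, br [array([0.5739, 0.1316, 0.015 ]), array([ 0.5679, -0.1464,  0.015 ]), array([0.8141, 0.1269, 0.015 ]), array([ 0.8063, -0.1511,  0.015 ])]
can [0.655  0.2686 0.19  ] arbor [0.419  0.1791 0.095 ]
scene can [0.6598 0.2739 0.19  ]
key end [ 0.4426 -0.128   0.016 ] redknob [0.2234 0.3313 0.1293]
ds base [ 0.6811 -0.285   0.055 ]
headtop [array([0.7524, 0.1255, 0.13  ]), array([0.7483, 0.0452, 0.13  ]), array([0.6015, 0.0487, 0.13  ]), array([0.6023, 0.1302, 0.13  ])]
```

```bash
python3 - <<'E'
from plant import telemetry
from scipy.spatial.transform import Rotation as R
s=telemetry.read_state(); print(R.from_quat(s["eef_rot"]).as_matrix().round(3))
E
python3 -m creep '[[[-0.04,0,0,0,0,0,0],[-0.04,0,0,0,0,0,0],[-0.04,0,0,0,0,0,0],[0,0,0,0,0,0,0]]]' 40
python3 - <<'E'
from plant import telemetry
print(telemetry.read_state()["q"].round(4))
E
```

```text
[[-0.001  0.446  0.895]
 [-0.001  0.895 -0.446]
 [-1.    -0.001 -0.   ]]
time: 0.55
eef_pos: [0.2686, 0.5392, 0.3244]
eef_rot: [0.165, 0.687, -0.158, 0.69]
wrist_force: [-0.0, 0.1, 0.2]
width: 0.331
[ 1.0236  0.1098  1.2806  0.      1.7404 -0.0854]
```

```bash
python3 -m creep '[[[0,-0.01,0.02,-0.11,0,0,0],[0,-0.03,0.02,-0.11,0,0,0],[0,-0.04,0.02,-0.11,0,0,0],[0,-0.04,0.02,-0.11,0,0,0],[0,-0.04,0.02,0,0,0,0],[0,-0.04,0.01,0,0,0,0],[0,-0.04,0.01,0,0,0,0],[0,-0.04,0.01,0,0,0,0],[0,-0.04,0.01,0,0,0,0],[0,-0.04,0,0,0,0,0],[0,-0.04,0,0,0,0,0],[0,-0.04,0,0,0,0,0],[0,-0.04,0,0,0,0,0],[0,-0.04,0,0,0,0,0],[0,-0.03,0,0,0,0,0],[0,-0.02,0,0,0,0,0],[0,0,0,0,0,0,0]]]'
python3 - <<'E'
from plant import telemetry
from scipy.spatial.transform import Rotation as R
s=telemetry.read_state(); print(s["q"].round(4),s["eef_pos"],R.from_quat(s["eef_rot"]).as_matrix().round(3))
E
```

```text
time: 2.25
eef_pos: [0.3634, -0.0548, 0.3161]
eef_rot: [0.009, 0.707, -0.009, 0.707]
wrist_force: [0.9, 0.5, 0.2]
width: -0.0
[-2.8880e-01 -5.3100e-01  1.8485e+00 -7.0000e-04  1.8248e+00 -1.8343e+00] [ 0.36338483 -0.05483651  0.3161021 ] [[-0.001  0.025  1.   ]
 [-0.     1.    -0.025]
 [-1.    -0.    -0.001]]
```

```bash
python3 -m creep '[[[0,0.01,0.02,0,-0.1,0,0],[0,0.01,0.02,0,-0.1,0,0],[0,0,0.02,0,-0.1,0,0],[0,0,0.02,0,-0.1,0,0],[0,0,0.02,0,-0.1,0,0],[0,0,0.02,0,-0.1,0,0],[0,0,0.02,0,-0.1,0,0],[0,0,0,0,0,0,0]]]'
python3 - <<'E'
from plant import telemetry
from scipy.spatial.transform import Rotation as R
s=telemetry.read_state(); M=R.from_quat(s["eef_rot"]).as_matrix();print(s["q"].round(4),s["eef_pos"],M.round(3))
import numpy as np
print("to A",(M.T@(np.array([.52,-.036,.11])-s["eef_pos"])).round(4))
E
```

```text
time: 3.05
eef_pos: [0.5125, -0.0369, 0.3595]
eef_rot: [0.006, 0.428, -0.008, 0.904]
wrist_force: [-0.3, 0.5, 0.4]
width: 0.002
[-0.3221 -0.8918  2.1367  0.2026  1.2408 -1.8722] [ 0.51246771 -0.03692296  0.35954923] [[ 0.633  0.02   0.774]
 [-0.011  1.    -0.017]
 [-0.774  0.003  0.633]]
to A [ 0.198   0.0004 -0.1521]
```

```bash
python3 -m creep '[[[0.02,0,-0.016,0,0,0,0],[0.02,0,-0.016,0,0,0,0],[0.02,0,-0.016,0,0,0,0],[0.02,0,-0.016,0,0,0,0],[0,0,0,0,0,0,0]]]'
python3 - <<'E'
from plant import telemetry
from scipy.spatial.transform import Rotation as R
s=telemetry.read_state(); M=R.from_quat(s["eef_rot"]).as_matrix();print(s["q"].round(4),s["eef_pos"],M.round(3))
E
```

```text
time: 3.55
eef_pos: [0.5195, -0.0374, 0.2535]
eef_rot: [0.006, 0.436, -0.008, 0.9]
wrist_force: [0.4, 0.2, -0.8]
width: 0.003
[-0.3124 -0.891   2.3206  0.2089  1.0753 -1.9016] [ 0.51948356 -0.037399    0.25352801] [[ 0.619  0.019  0.785]
 [-0.008  1.    -0.018]
 [-0.785  0.004  0.619]]
```

Run:
```python
import numpy as np
from scipy.optimize import least_squares
D=[(.13116,1.48928,.26699,.53663,.19575),(.1098,1.2806,.2686,.5392,.3244),(-.531,1.8485,.36338,-.05484,.3161)]
def f(p):
    d,L1,L2,a,e=p; o=[]
    for q2,q3,x,y,z in D:
        r=np.sqrt(x*x+y*y-.051**2); s=q2+q3
        o+=[a+L1*np.sin(q2)+L2*np.sin(s)+e*np.cos(s)-r, d+L1*np.cos(q2)+L2*np.cos(s)-e*np.sin(s)-z]
    return o+[.02*e, .02*a]
r=least_squares(f,[.1,.45,.45,0,0]);print(r.x,r.fun)
```

```text
[-0.06937174  0.37857178  0.55439142 -0.00174796  0.08288944] [ 1.52930986e-04 -9.96182463e-05 -2.31770286e-04  4.44544956e-04
  7.95390327e-05 -3.44926704e-04  1.65778882e-03 -3.49591866e-05]
```

```bash
cat > kin.py <<'E'
import numpy as np
L1,L2,e,a,sh,Lt=.3786,.5544,.0829,-.0017,.34,.41
def ik(x,y,z,phi):
    w=np.array([np.hypot(x,y)-a-Lt*np.cos(phi),z+Lt*np.sin(phi)-sh]);D=np.hypot(*w);E=np.hypot(L2,e);b=np.arctan2(e,L2)
    q3=np.pi-np.arccos((L1**2+E**2-D*D)/(2*L1*E))-b
    q2=np.arctan2(w[0],w[1])-np.arccos((L1**2+D*D-E*E)/(2*L1*D))
    return round(q2,3),round(q3,3),round(np.pi/2+phi-q2-q3,3)
E
python3 - <<'E'
from kin import *
print("chk",ik(.5195,-.037,.2535,.9),ik(.3634,-.055,.3161,np.pi/2))
H=np.array([.751,.115])
for phi in np.radians([40,50]):
  print("A",ik(.53,-.036,.11,phi),ik(.55,-.036,.11,phi),ik(.55,-.036,.2,phi))
for th in np.arange(0,1.36,.15):
  ang=np.pi-.2942-th; B=H+.1724*np.array([np.cos(ang),np.sin(ang)])
  for p0 in (40,50):
    phi=np.radians(p0)+ (np.radians(65-p0))*min(th/.9,1)
    xt=np.array([np.cos(phi),-np.sin(phi)]);zt=np.array([np.sin(phi),np.cos(phi)])
    T=B-.018*zt+.025*xt
    print(round(th,2),p0,T.round(3),round(np.degrees(phi)),ik(T[0],-.036,T[1],phi))
E
```

```text
chk (np.float64(-0.884), np.float64(2.316), np.float64(1.039)) (np.float64(-0.521), np.float64(1.84), np.float64(1.822))
A (np.float64(-0.966), np.float64(2.719), np.float64(0.516)) (np.float64(-0.805), np.float64(2.648), np.float64(0.426)) (np.float64(-0.983), np.float64(2.56), np.float64(0.692))
A (np.float64(-0.744), np.float64(2.521), np.float64(0.667)) (np.float64(-0.642), np.float64(2.466), np.float64(0.619)) (np.float64(-0.766), np.float64(2.365), np.float64(0.844))
0.0 40 [0.594 0.135] 40 (np.float64(-0.619), np.float64(2.503), np.float64(0.385))
0.0 50 [0.588 0.134] 50 (np.float64(-0.519), np.float64(2.346), np.float64(0.617))
0.15 40 [0.601 0.159] 44 (np.float64(-0.588), np.float64(2.396), np.float64(0.534))
0.15 50 [0.596 0.158] 52 (np.float64(-0.488), np.float64(2.258), np.float64(0.717))
0.3 40 [0.611 0.181] 48 (np.float64(-0.523), np.float64(2.274), np.float64(0.664))
0.3 50 [0.608 0.181] 55 (np.float64(-0.436), np.float64(2.16), np.float64(0.807))
0.45 40 [0.625 0.201] 52 (np.float64(-0.436), np.float64(2.142), np.float64(0.781))
0.45 50 [0.622 0.201] 58 (np.float64(-0
[... 342 characters left out ...]
p.float64(1.828), np.float64(1.035))
0.9 40 [0.682 0.245] 65 (np.float64(-0.107), np.float64(1.708), np.float64(1.104))
0.9 50 [0.682 0.245] 65 (np.float64(-0.107), np.float64(1.708), np.float64(1.104))
1.05 40 [0.707 0.253] 65 (np.float64(-0.044), np.float64(1.635), np.float64(1.115))
1.05 50 [0.707 0.253] 65 (np.float64(-0.044), np.float64(1.635), np.float64(1.115))
1.2 40 [0.732 0.257] 65 (np.float64(0.021), np.float64(1.563), np.float64(1.121))
1.2 50 [0.732 0.257] 65 (np.float64(0.021), np.float64(1.563), np.float64(1.121))
1.35 40 [0.758 0.257] 65 (np.float64(0.089), np.float64(1.492), np.float64(1.124))
1.35 50 [0.758 0.257] 65 (np.float64(0.089), np.float64(1.492), np.float64(1.124))
```

```bash
python3 -m creep '[[[0.018,0,-0.009,0,0,0,0],[0.018,0,-0.009,0,0,0,0],[0.018,0,-0.009,0,0,0,0],[0.018,0,-0.009,0,0,0,0],[0.018,0,-0.009,0,0,0,0],[0.018,0,-0.009,0,0,0,0],[0.018,0,-0.009,0,0,0,0],[0,0,0,0,0,0,0]]]'
python3 - <<'E'
from plant import telemetry,viewer
from scipy.spatial.transform import Rotation as R
import cv2
s=telemetry.read_state(); M=R.from_quat(s["eef_rot"]).as_matrix();print(s["q"].round(4),s["eef_pos"],M.round(3))
cv2.imwrite("pics/w1.png",viewer.snapshot("wrist")[:,:,::-1])
a=viewer.snapshot("scene")[130:300,210:400,::-1];cv2.imwrite("pics/s1.png",cv2.resize(a,None,fx=3.5,fy=3.5))
E
```

```text
time: 4.35
eef_pos: [0.5504, -0.0381, 0.1192]
eef_rot: [0.006, 0.434, -0.008, 0.901]
wrist_force: [-0.7, -0.3, -0.4]
width: 0.005
[-0.283  -0.6683  2.4501  0.2527  0.7217 -1.9685] [ 0.5504112  -0.03806845  0.11915729] [[ 0.622  0.019  0.783]
 [-0.009  1.    -0.017]
 [-0.783  0.004  0.622]]
```

View pics/w1.png

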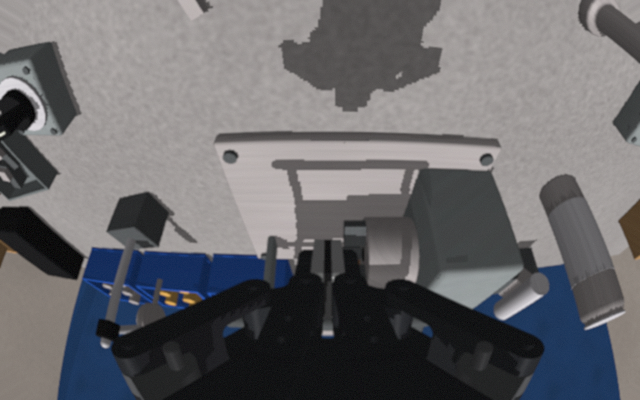

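View pics/s1.png

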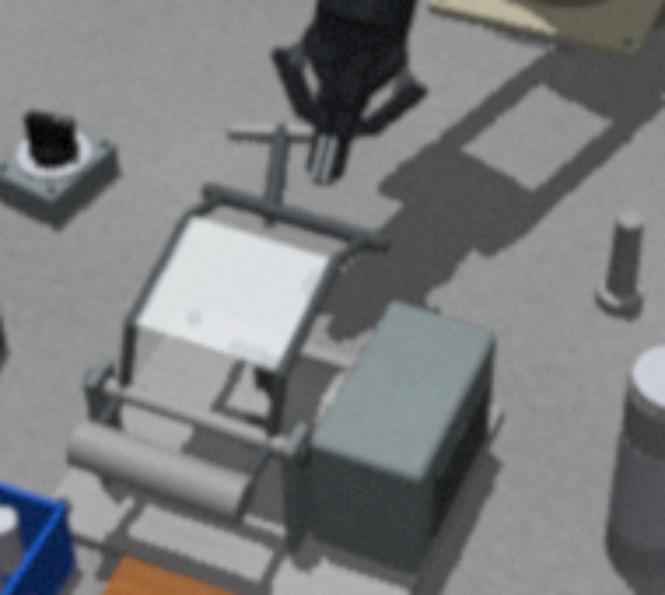

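```bash
python3 -m creep '[[[0.004,0,0.01,0,0,0,0],[0.004,0,0.01,0,0,0,0],[0.004,0,0.01,0,0,0,0],[0,0,0.005,0,0,0,0],[0,0,0.004,0,0,0,0],[0,0,0.004,0,0,0,0],[0,0,0,0,0,0,0]]]'
python3 - <<'E'
from plant import telemetry,viewer
from scipy.spatial.transform import Rotation as R
import cv2
s=telemetry.read_state(); M=R.from_quat(s["eef_rot"]).as_matrix();print(s["q"].round(4),s["eef_pos"],M.round(3))
a=viewer.snapshot("scene")[130:300,210:400,::-1];cv2.imwrite("pics/s2.png",cv2.resize(a,None,fx=3.5,fy=3.5))
E
```

```text
time: 5.15
eef_pos: [0.5931, -0.04, 0.1401]
eef_rot: [0.005, 0.432, -0.009, 0.902]
wrist_force: [0.2, -0.8, -0.4]
width: -0.005
[-0.2526 -0.5207  2.3236  0.232   0.6877 -1.9326] [ 0.59314008 -0.04002849  0.14005221] [[ 0.627  0.02   0.779]
 [-0.011  1.    -0.017]
 [-0.779  0.002  0.627]]
```

View pics/s2.png

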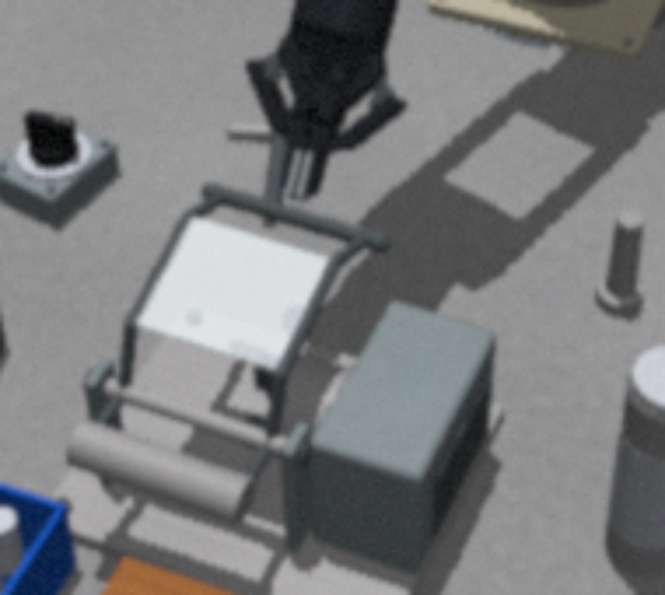

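```bash
cat >> h.py <<'E'
def proj(n,X):
    c=viewer.camera_info(n); p=c["mtx"]@(c["R"]@np.array(X)+c["t"]); return (p[:2]/p[2])
E
python3 - <<'E'
from h import *
for X in([.5931,-.04,.1401],[.586,-.04,.165]):
    p=proj("scene",X);print(p,((p-[210,130])*3.5).round(0))
for X in([.5504,-.038,.1192],):
    p=proj("scene",X);print(p,((p-[210,130])*3.5).round(0))
a=viewer.snapshot("top")[130:210,270:370,::-1];cv2.imwrite("pics/t2.png",cv2.resize(a,None,fx=7,fy=7,interpolation=cv2.INTER_CUBIC))
for X in([.5931,-.04,.1401],[.586,-.04,.165]): print(((proj("top",X)-[270,130])*7).round(0))
E
```

```text
[291.04245726 199.1524864 ] [284. 242.]
[291.84804909 190.55555133] [286. 212.]
[298.34975333 194.68899119] [309. 226.]
[423. 365.]
[425. 373.]
```

View pics/t2.png

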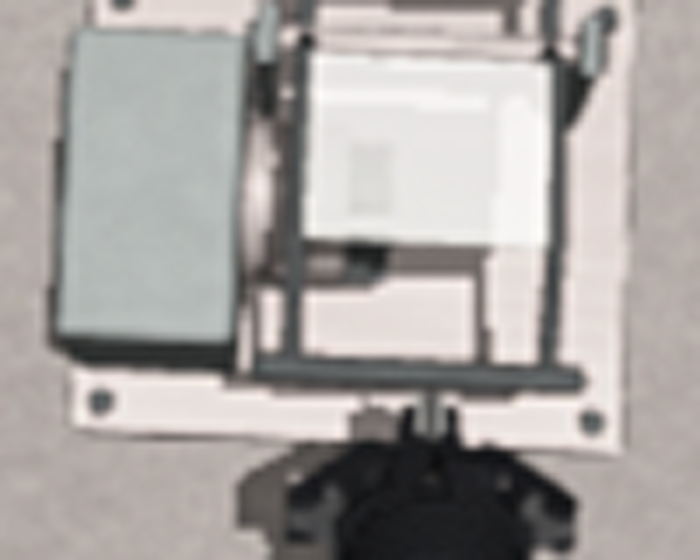

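Run:
```python
from h import *
c=viewer.camera_info("wrist");T=np.linalg.inv(c["tool_from_camera"]);K=c["mtx"]
for X in([0,0,0],[-.019,0,0],[-.04,0,0],[.0,.0,.011],[-.027,.07,.018],[-.027,-.07,.018]):
    p=(T@np.r_[X,1])[:3];th=np.arccos(p[2]/np.linalg.norm(p));d=p[:2]/np.hypot(*p[:2]);print(X,(K[:2,2]+K[0,0]*th*d).round(0))
a=viewer.snapshot("wrist")[180:340,240:440,::-1];cv2.imwrite("pics/w2.png",cv2.resize(a,None,fx=4,fy=4,interpolation=cv2.INTER_CUBIC)[:600])
```

```text
[0, 0, 0] [327. 232.]
[-0.019, 0, 0] [327. 245.]
[-0.04, 0, 0] [327. 262.]
[0.0, 0.0, 0.011] [327. 249.]
[-0.027, 0.07, 0.018] [447. 276.]
[-0.027, -0.07, 0.018] [207. 276.]
```

View pics/w2.png

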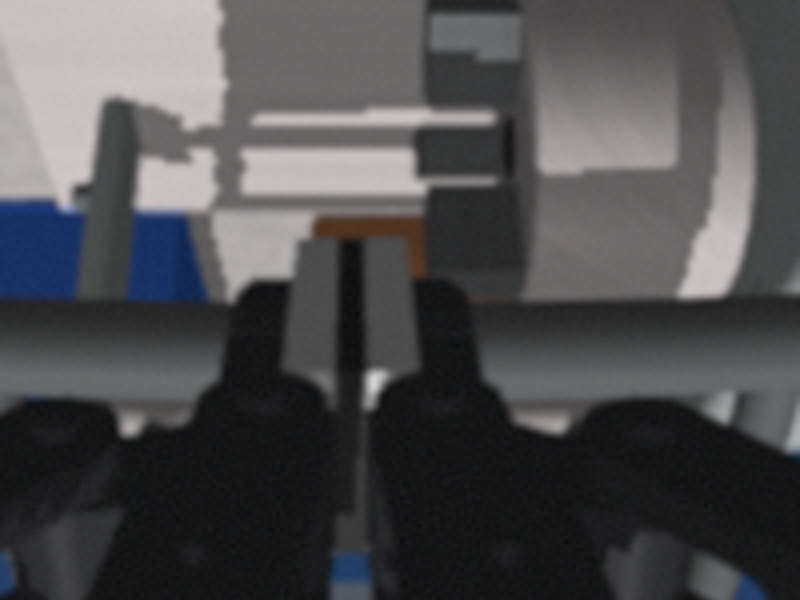

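```bash
python3 -m creep '[[[0,0,0.005,0,0,0,0],[0,0,0.005,0,0,0,0],[0,0,0.005,0,0,0,0],[0,0,0,0,0,0,0]]]'
python3 - <<'E'
from h import *
from plant import telemetry
s=telemetry.read_state();print(s["eef_pos"],s["wrist_force"])
a=viewer.snapshot("wrist")[180:340,240:440,::-1];cv2.imwrite("pics/w3.png",cv2.resize(a,None,fx=4,fy=4,interpolation=cv2.INTER_CUBIC)[:600])
a=viewer.snapshot("scene")[130:300,210:400,::-1];cv2.imwrite("pics/s3.png",cv2.resize(a,None,fx=3.5,fy=3.5))
E
```

```text
time: 5.7
eef_pos: [0.6053, -0.0403, 0.1495]
eef_rot: [0.005, 0.432, -0.009, 0.902]
wrist_force: [-0.4, -0.3, -0.5]
width: -0.003
[ 0.60532044 -0.04034859  0.14952737] [-0.38862445 -0.28703951 -0.50309347]
```

View pics/w3.png

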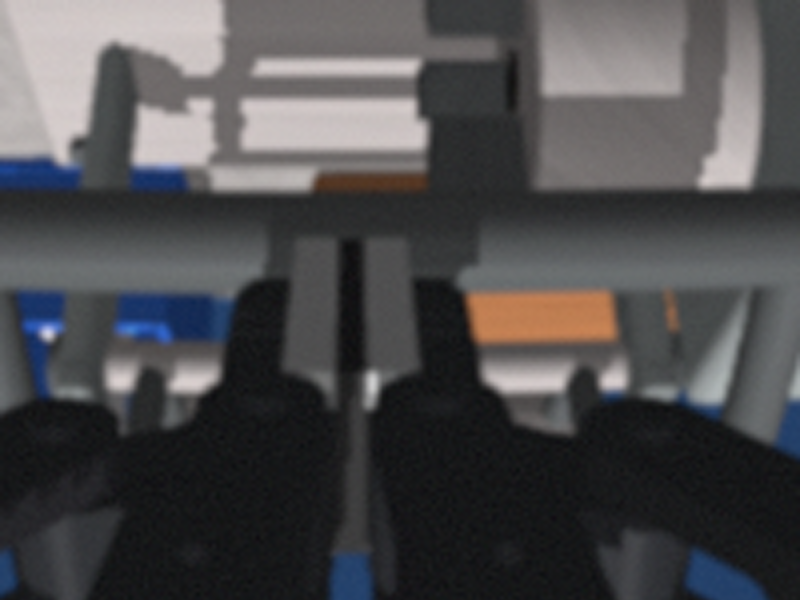

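View pics/s3.png

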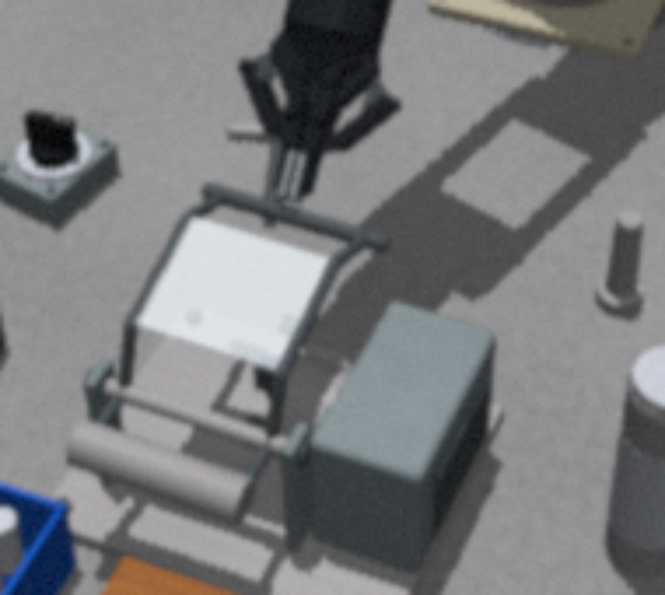

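Run:
```python
from h import *
print(proj("scene",[.267,.5366,.1957]),proj("scene",[.267,.5366,.2087]))
X=np.array([.6053,-.0403,.1495]);d=np.array([.627,-.011,-.779])
for k in(0,.02,.04,.06,.08): 
  p=proj("scene",X-k*d); print(k,p.round(1),((p-[210,130])*3.5).round(0), ((proj("top",X-k*d)-[270,130])*7).round(0))
a=cv2.imread("pics/scene0.png")[80:180,500:600];cv2.imwrite("pics/s0g.png",cv2.resize(a,None,fx=6,fy=6,interpolation=cv2.INTER_CUBIC))
a=viewer.snapshot("top")[130:210,270:370,::-1];cv2.imwrite("pics/t3.png",cv2.resize(a,None,fx=7,fy=7,interpolation=cv2.INTER_CUBIC))
```

```text
[535.87915102 162.05596387] [537.30584772 158.32963595]
0 [288.9 199.6] [276. 243.] [425. 336.]
0.02 [290.8 192.2] [283. 218.] [426. 358.]
0.04 [292.6 184.8] [289. 192.] [427. 381.]
0.06 [294.5 177.3] [296. 166.] [427. 404.]
0.08 [296.3 169.9] [302. 140.] [428. 428.]
```

View pics/s0g.png

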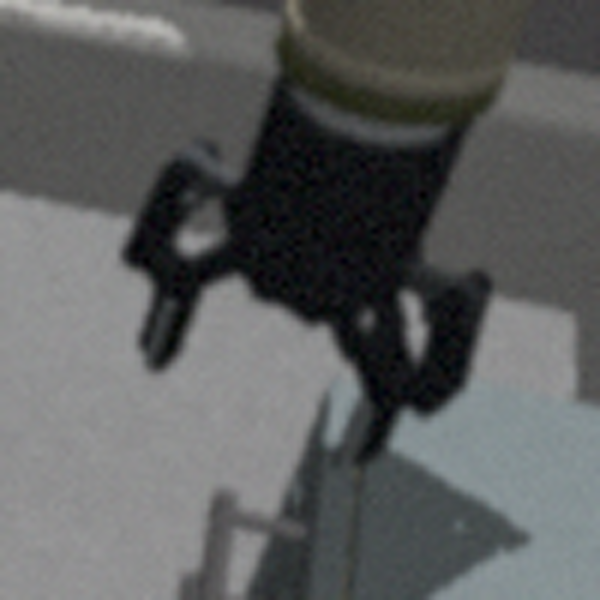

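View pics/t3.png

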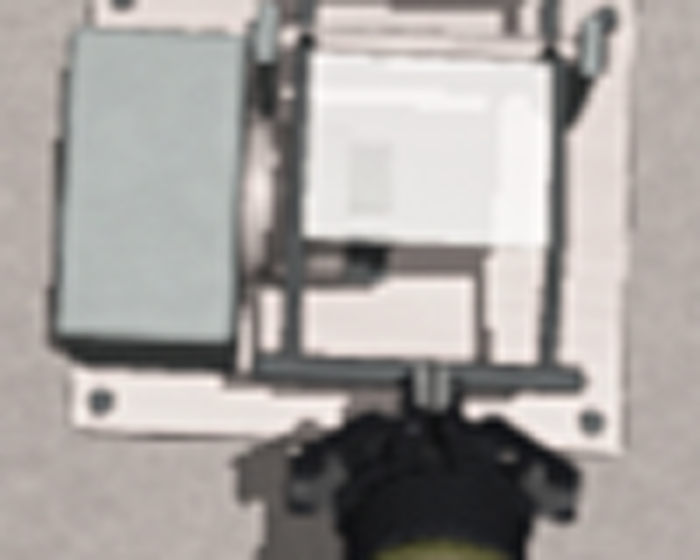

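Run:
```python
from h import *
cv2.imwrite("pics/s3g.png",cv2.resize(viewer.snapshot("scene")[150:210,260:330,::-1],None,fx=10,fy=10,interpolation=cv2.INTER_CUBIC))
cv2.imwrite("pics/t3g.png",cv2.resize(viewer.snapshot("top")[165:215,300:360,::-1],None,fx=12,fy=12,interpolation=cv2.INTER_CUBIC))
```

```text
(no output)
```

View pics/s3g.png

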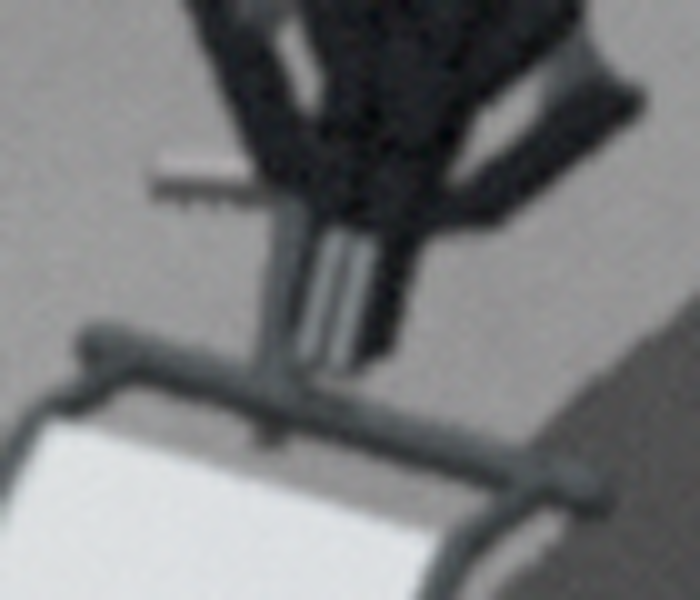

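View pics/t3g.png

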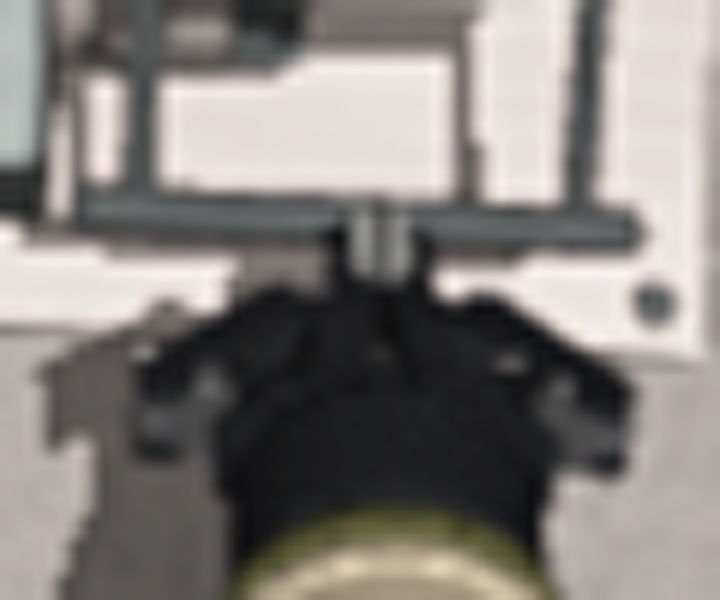

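Run:
```python
from h import *
X=tri((331.7,182.1),(292.8,186.5));print(X, proj("top",X),proj("scene",X))
M=np.array([[.627,.020,.779],[-.011,1,-.017],[-.779,.002,.627]])
T=np.array([.6053,-.0403,.1495]);print("tool offs",M.T@(X-T))
# start: open fingers: tips scene
a=cv2.imread("pics/top0.png")[240:320,80:180];cv2.imwrite("pics/t0g.png",cv2.resize(a,None,fx=7,fy=7,interpolation=cv2.INTER_CUBIC))
```

```text
[ 0.5863 -0.0388  0.1804] [330.63133383 182.49599572] [292.04444874 186.4173006 ]
tool offs [-0.0360006  0.0011818  0.0045478]
```

View pics/t0g.png

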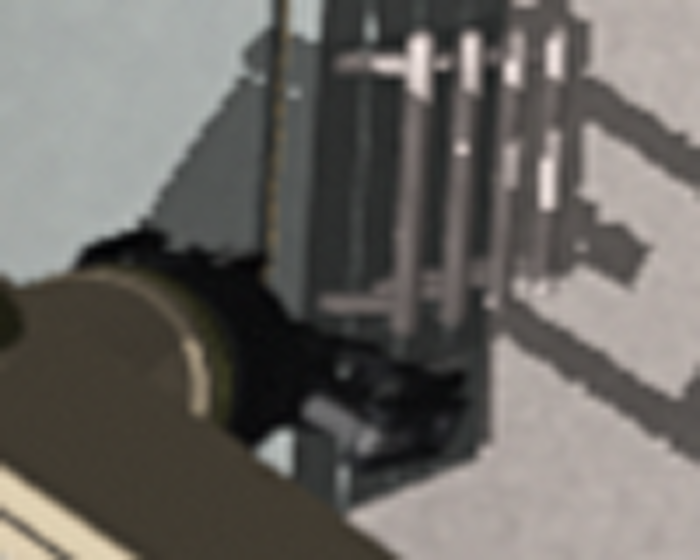

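```bash
python3 - <<'E'
from kin import *
print(ik(.562,-.04,.115,.894),ik(.587,-.04,.084,.894),ik(.612,-.04,.104,.894))
E
python3 -m creep '[[[0,0,-0.015,0,0,0,0],[0,0,-0.02,0,0,0,0],[0,0,-0.02,0,0,0,0],[0.01,0,0,0,0,0,0],[0.015,0,0,0,0,0,0],[0.015,0,0,0,0,0,0],[0,0,0,0,0,0,0]]]'
python3 - <<'E'
from h import *
from plant import telemetry
s=telemetry.read_state();print(s["eef_pos"],s["q"],s["wrist_force"])
a=viewer.snapshot("wrist")[180:340,240:440,::-1];cv2.imwrite("pics/w4.png",cv2.resize(a,None,fx=4,fy=4,interpolation=cv2.INTER_CUBIC)[:600])
cv2.imwrite("pics/s4.png",cv2.resize(viewer.snapshot("scene")[150:210,260:330,::-1],None,fx=10,fy=10,interpolation=cv2.INTER_CUBIC))
E
```

```text
(np.float64(-0.575), np.float64(2.407), np.float64(0.633)) (np.float64(-0.407), np.float64(2.361), np.float64(0.511)) (np.float64(-0.357), np.float64(2.284), np.float64(0.538))
time: 6.65
eef_pos: [0.5856, -0.0394, 0.0805]
eef_rot: [0.006, 0.434, -0.008, 0.901]
wrist_force: [-0.3, 0.3, -0.2]
width: -0.002
[ 0.58561203 -0.03938478  0.08046186] [-0.25635898 -0.44364868  2.38718703  0.28428175  0.55686462 -1.99825866] [-0.31430113  0.25168001 -0.18657736]
```

View pics/w4.png

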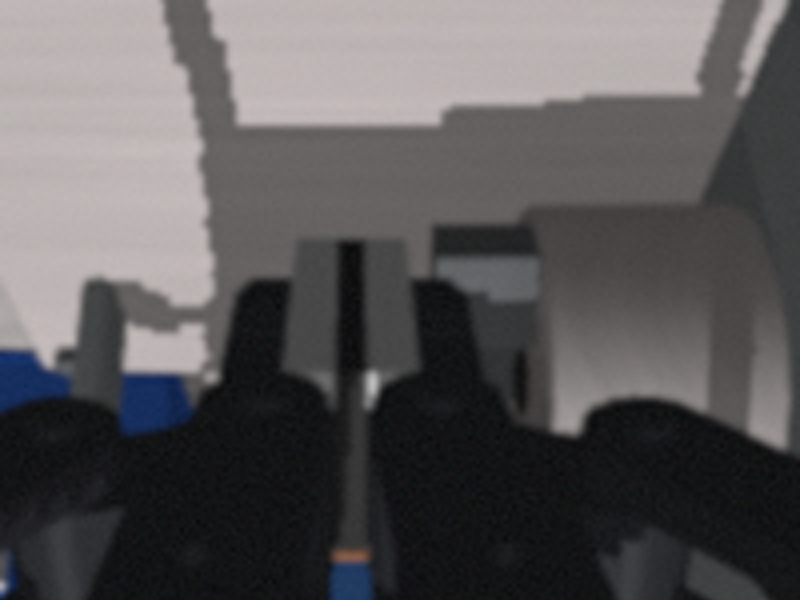

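View pics/s4.png

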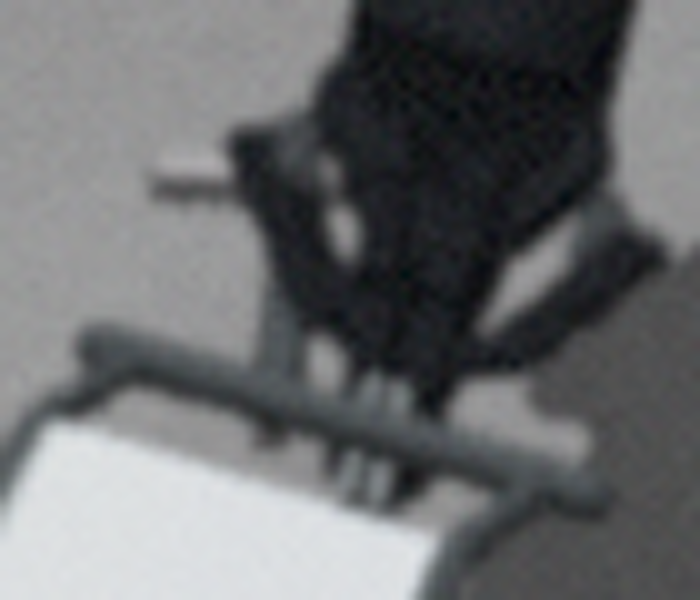

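Run:
```python
from kin import *
H=np.array([.751,.115])
cur=np.array([.5856,.0805]);pphi=np.radians(51.2)
for th in [0,.07,.14,.21,.28,.35,.42,.49,.56,.63,.7,.77,.84,.91,.98,1.05,1.12]:
    ang=np.pi-.2942-th; B=H+.1724*np.array([np.cos(ang),np.sin(ang)])
    phi=np.radians(51.2+14*min(th/.9,1))
    xt=np.array([np.cos(phi),-np.sin(phi)]);zt=np.array([np.sin(phi),np.cos(phi)])
    T=B-.018*zt+.058*xt
    x0=np.array([np.cos(pphi),-np.sin(pphi)]);z0=np.array([np.sin(pphi),np.cos(pphi)])
    d=T-cur
    print(round(th,2),"dx %.4f dz %.4f turn %.4f"%(d@x0,d@z0,phi-pphi),T.round(3),ik(T[0],-.04,T[1],phi)); cur=T;pphi=phi
```

```text
0 dx -0.0076 dz 0.0353 turn 0.0000 [0.608 0.109] (np.float64(-0.38), np.float64(2.292), np.float64(0.552))
0.07 dx -0.0068 dz 0.0091 turn 0.0190 [0.611 0.12 ] (np.float64(-0.377), np.float64(2.258), np.float64(0.602))
0.14 dx -0.0063 dz 0.0094 turn 0.0190 [0.615 0.13 ] (np.float64(-0.368), np.float64(2.221), np.float64(0.65))
0.21 dx -0.0057 dz 0.0097 turn 0.0190 [0.619 0.141] (np.float64(-0.355), np.float64(2.182), np.float64(0.694))
0.28 dx -0.0052 dz 0.0100 turn 0.0190 [0.624 0.151] (np.float64(-0.336), np.float64(2.14), np.float64(0.737))
0.35 dx -0.0046 dz 0.0102 turn 0.0190 [0.63 0.16] (np.float64(-0.315), np.float64(2.097), np.float64(0.777))
0.42 dx -0.0040 dz 0.0104 turn 0.0190 [0.636 0.169] (np.float64(-0.289), np.float64(2.051), np.float64(0.816))
0.49 dx -0.0034 dz 0.0106 turn 0.0190 [0.644 0.178] (np.float64(-0.261), np.float64(2.005), np.float64(0.853))
0.56 dx -0.0028 dz 0.0107 turn 0.0190 [0.651 0.186] (np.float64(-0.229), np.float64(1.956), np.float64(0.889))
0.63 dx -0.0022 dz 0.0108 turn 0.0190 [0.66  0.193] (np.float64(-0.196), np.float64(1.907), np.float64(0.924))
0.7 dx -0.0016 dz 0.0109 turn 0.0190 [0.668 0.2  ] (np.float64(-0.16), np.float64(1.857), np.float64(0.958))
0.77 dx -0.0010 dz 0.0109 turn 0.0190 [0.677 0.206] (np.float64(-0.123), np.float64(1.805), np.float64(0.991))
0.84 dx -0.0004 dz 0.0110 turn 0.0190 [0.687 0.211] (np.float64(-0.084), np.float64(1.753), np.float64(1.024))
0.91 dx 0.0003 dz 0.0111 turn 0.0163 [0.697 0.216] (np.float64(-0.045), np.float64(1.702), np.float64(1.052))
0.98 dx 0.0012 dz 0.0120 turn 0.0000 [0.709 0.22 ] (np.float64(-0.017), np.float64(1.668), np.float64(1.058))
1.05 dx 0.0021 dz 0.0119 turn 0.0000 [0.72  0.223] (np.float64(0.011), np.float64(1.633), np.float64(1.064))
1.12 dx 0.0029 dz 0.0117 turn 0.0000 [0.732 0.225] (np.float64(0.041), np.float64(1.599), np.float64(1.069))
```

```bash
python3 -m creep '[[[-0.002,0,0.01,0,0,0,0],[-0.002,0,0.01,0,0,0,0],[-0.002,0,0.008,0,0,0,0],[-0.002,0,0.006,0,0,0,0],[-0.007,0,0.009,0,0.019,0,0],[-0.006,0,0.0095,0,0.019,0,0],[0,0,0,0,0,0,0]]]'
python3 - <<'E'
from h import *
from plant import telemetry
s=telemetry.read_state();print(s["eef_pos"],s["q"],s["wrist_force"])
cv2.imwrite("pics/s5.png",cv2.resize(viewer.snapshot("scene")[130:260,220:350,::-1],None,fx=4.5,fy=4.5,interpolation=cv2.INTER_CUBIC))
E
```

```text
time: 7.45
eef_pos: [0.6164, -0.0407, 0.135]
eef_rot: [0.005, 0.448, -0.009, 0.894]
wrist_force: [-0.5, -0.1, -0.6]
width: -0.001
[ 0.61636463 -0.04070172  0.13498282] [-0.23146832 -0.39668856  2.23122892  0.20132671  0.68604438 -1.89698867] [-0.52366507 -0.08150726 -0.62706353]
```

View pics/s5.png

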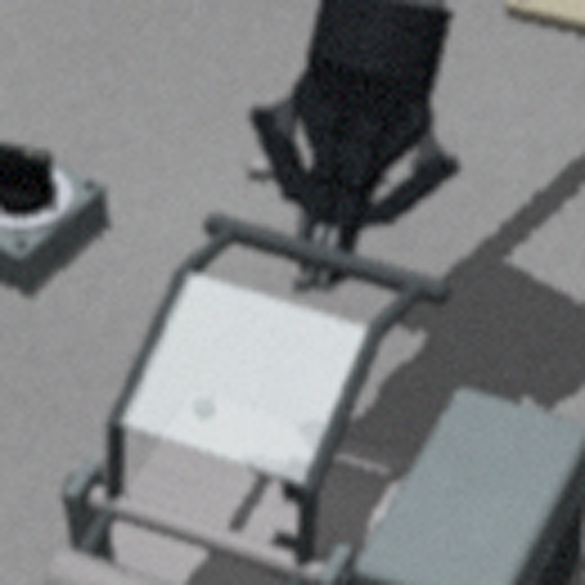

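```bash
python3 -m creep '[[[-0.006,0,0.0095,0,0.019,0,0],[-0.005,0,0.01,0,0.019,0,0],[-0.0045,0,0.01,0,0.019,0,0],[-0.004,0,0.0105,0,0.019,0,0],[-0.003,0,0.0105,0,0.019,0,0],[-0.003,0,0.0105,0,0.019,0,0],[-0.002,0,0.011,0,0.019,0,0],[0,0,0,0,0,0,0]]]'
python3 - <<'E'
from h import *
from plant import telemetry
s=telemetry.read_state();print(s["eef_pos"],s["q"],s["wrist_force"])
cv2.imwrite("pics/s6.png",cv2.resize(viewer.snapshot("scene")[130:260,220:350,::-1],None,fx=4.5,fy=4.5,interpolation=cv2.INTER_CUBIC))
E
```

```text
time: 8.3
eef_pos: [0.6608, -0.0415, 0.1954]
eef_rot: [0.006, 0.507, -0.008, 0.862]
wrist_force: [-0.3, 0.7, -0.1]
width: -0.002
[ 0.66075278 -0.04148346  0.19543476] [-0.19152436 -0.20424662  1.90950557  0.10537609  0.93744261 -1.78275519] [-0.27672683  0.74612331 -0.06799503]
```

View pics/s6.png

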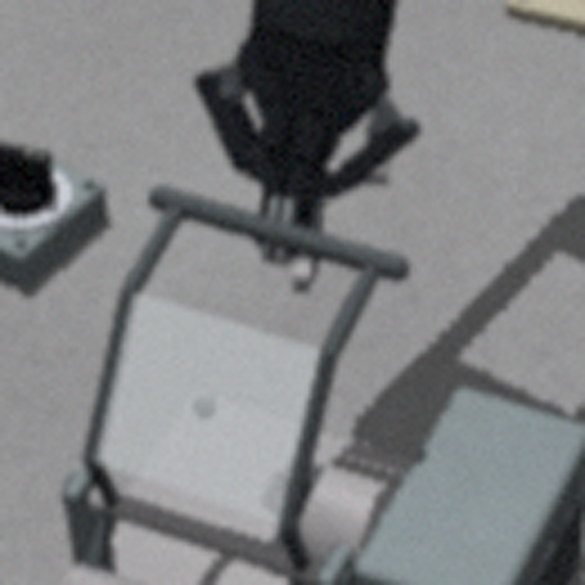

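```bash
python3 -m creep '[[[0,0,0.011,0,0.019,0,0],[0,0,0.011,0,0.019,0,0],[0,0,0.011,0,0.019,0,0],[0.001,0,0.011,0,0.016,0,0],[0.001,0,0.011,0,0,0,0],[0.002,0,0.011,0,0,0,0],[0,0,0,0,0,0,0],[0,0,0,0,0,0,0]]]'
python3 - <<'E'
from h import *
from plant import telemetry
s=telemetry.read_state();print(s["eef_pos"],s["q"],s["wrist_force"])
cv2.imwrite("pics/s7.png",cv2.resize(viewer.snapshot("scene")[130:260,220:350,::-1],None,fx=4.5,fy=4.5,interpolation=cv2.INTER_CUBIC))
E
```

```text
time: 9.15
eef_pos: [0.719, -0.0425, 0.2186]
eef_rot: [0.006, 0.539, -0.008, 0.842]
wrist_force: [-0.8, -0.9, 0.7]
width: -0.0
[ 0.71903732 -0.04254221  0.218576  ] [-0.16513009  0.01228058  1.63895873  0.0717487   1.06440653 -1.73668099] [-0.75307037 -0.90002072  0.66953387]
```

View pics/s7.png

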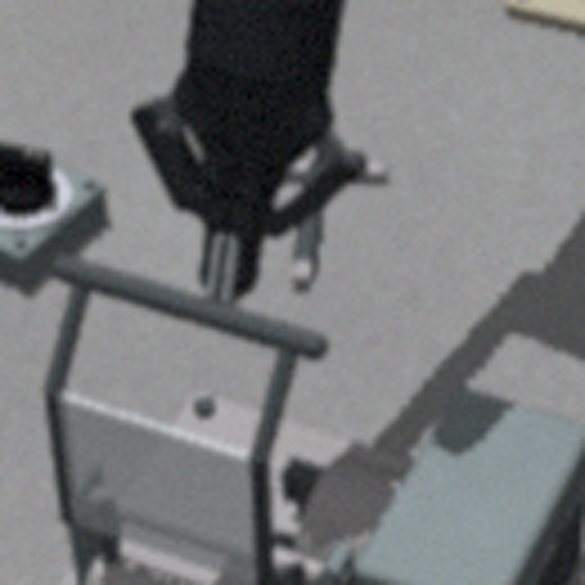

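```bash
python3 -m creep '[[[0,0,-0.02,0,0,0,0],[0,0,-0.03,0,0,0,0],[-0.03,0,-0.03,0,0.06,0,0],[-0.04,0,-0.02,0,0.06,0,0],[-0.04,0.01,-0.01,0,0.06,0,0],[-0.04,0.03,0,0,0.06,0,0],[0,0.04,0,0,0.06,0,0],[0,0.04,-0.01,0,0.06,0,0],[0,0.04,-0.02,0,0.07,0,0],[0,0.04,-0.03,0,0,0,0],[0,0.04,-0.03,0,0,0,0],[0,0.02,0,0,0,0,0],[0,0,0,0,0,0,0]]]'
python3 - <<'E'
from h import *
from plant import telemetry
from scipy.spatial.transform import Rotation as R
s=telemetry.read_state();print(s["eef_pos"],s["q"],s["wrist_force"],R.from_quat(s["eef_rot"]).as_matrix().round(3))
cv2.imwrite("pics/s8.png",viewer.snapshot("scene")[:,:,::-1])
a=viewer.snapshot("top")[100:250,190:370,::-1];cv2.imwrite("pics/t8.png",cv2.resize(a,None,fx=4.4,fy=4,interpolation=cv2.INTER_CUBIC))
E
```

```text
time: 10.5
eef_pos: [0.4836, 0.2243, 0.3145]
eef_rot: [0.007, 0.706, -0.005, 0.708]
wrist_force: [-0.5, -0.6, 0.5]
width: -0.004
[0.48363919 0.22430032 0.31451429] [ 0.33664058 -0.07287013  1.48323953  0.00191562  1.72791332 -1.2178682 ] [-0.518653   -0.63435333  0.50566293] [[ 0.002  0.016  1.   ]
 [ 0.003  1.    -0.016]
 [-1.     0.003  0.002]]
```

View pics/s8.png

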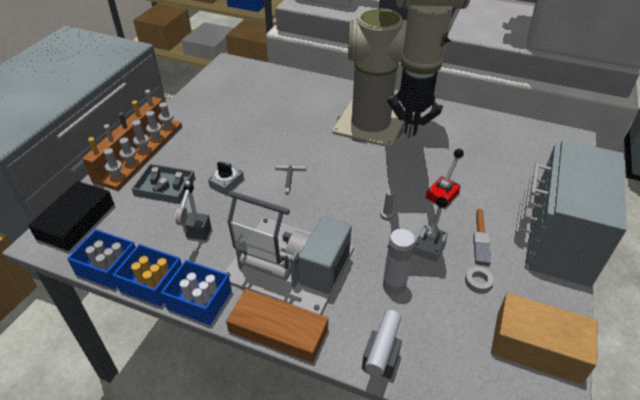

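View pics/t8.png

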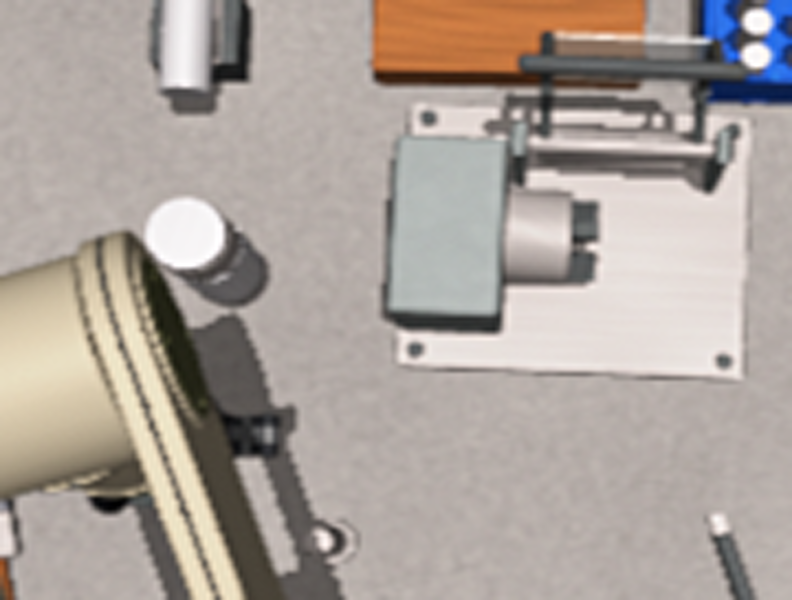

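```bash
python3 -m creep '[[[0,0.02,-0.02,0,0,0,0],[0,0.03,-0.03,0,0,0,0],[0,0.03,-0.03,0,0,0,0],[0.02,0.02,-0.03,0,0,0,0],[0.04,0,-0.01,0,0,0,0],[0.04,0,0,0,0,0,0],[0.01,0,0,0,0,0,0],[0,0,0,0,0,0,0]]]'
python3 - <<'E'
from h import *
from plant import telemetry
s=telemetry.read_state();print(s["eef_pos"],s["eef_rot"])
cv2.imwrite("pics/w9.png",viewer.snapshot("wrist")[:,:,::-1])
cv2.imwrite("pics/s9.png",cv2.resize(viewer.snapshot("scene")[130:290,370:500,::-1],None,fx=3.7,fy=3.7,interpolation=cv2.INTER_CUBIC))
a,b=tri(tz(520,63),(232,197)),tri(tz(750,70),(288,212));print(a,b)
E
```

```text
time: 11.4
eef_pos: [0.3671, 0.3228, 0.2032]
eef_rot: [0.008, 0.707, -0.008, 0.707]
wrist_force: [-0.8, 0.1, 0.7]
width: -0.001
[0.36710462 0.32279251 0.20317736] [ 0.00751685  0.70712159 -0.00778888  0.70700912]
[ 0.7941 -0.035   0.3282] [ 0.7512 -0.0292  0.2632]
```

View pics/w9.png

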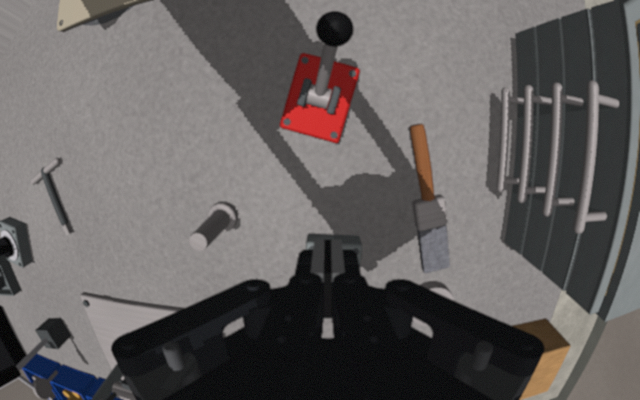

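View pics/s9.png

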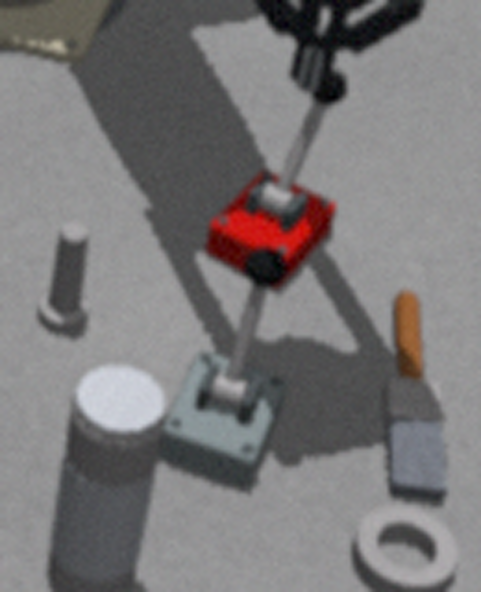

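Run:
```python
from h import *
print("guardbar",tri(tz(520,63),(288,212)),tri(tz(750,70),(232,197)))
z9=lambda x,y:(x/3.7+370,y/3.7+130)
print("pivot",plane("scene",*z9(232,388),.048),plane("top",*tz(148,455),.05),tri(tz(148,455),z9(232,388)))
k=(441.6,201.6)
for z in(.133,.138,.143):print("knob",z,plane("scene",*k,z),plane("top",215,223.5,z))
t=[(205,353),(282,377),(250,468),(165,440)]
print([plane("scene",*z9(*p),.035) for p in t])
```

```text
guardbar [0.7659 0.0343 0.2842] [ 0.7634 -0.1112  0.2757]
pivot [0.4906 0.3293 0.048 ] [0.4891 0.3213 0.05  ] [0.4883 0.3269 0.0443]
knob 0.133 [0.4456 0.3296 0.133 ] [0.4527 0.3283 0.133 ]
knob 0.138 [0.451  0.3299 0.138 ] [0.4526 0.327  0.138 ]
knob 0.143 [0.4563 0.3302 0.143 ] [0.4525 0.3258 0.143 ]
[array([0.4511, 0.3019, 0.035 ]), array([0.4536, 0.3607, 0.035 ]), array([0.5486, 0.3573, 0.035 ]), array([0.5459, 0.295 , 0.035 ])]
```

```bash
python3 -m creep '[[[0.03,0.002,0,0,0,0,0],[0.03,0.002,0,0,0,0,0],[0.03,0.001,0,0,0,0,0],[0.03,0,0,0,0,0,0],[0,0,0.01,0,0,0,0],[0,0,0.02,0,0,0,0],[0,0,0.01,0,0,0,0],[0,0,0,0,0,0,0]]]'
python3 - <<'E'
from h import *
from plant import telemetry
s=telemetry.read_state();print(s["eef_pos"],s["wrist_force"])
cv2.imwrite("pics/s10.png",cv2.resize(viewer.snapshot("scene")[130:290,370:500,::-1],None,fx=3.7,fy=3.7,interpolation=cv2.INTER_CUBIC))
E
```

```text
time: 12.3
eef_pos: [0.4112, 0.3296, 0.0878]
eef_rot: [0.009, 0.705, -0.006, 0.709]
wrist_force: [-0.1, -0.0, 0.0]
width: -0.001
[0.41122566 0.32964031 0.08776609] [-0.08899084 -0.02438871  0.01397799]
```

View pics/s10.png

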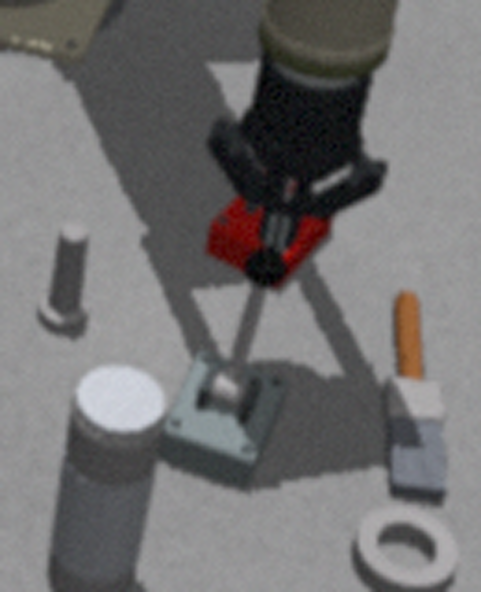

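```bash
python3 -m creep '[[[0.008,0,0.003,0,0,0,0],[0,0,0.008,0,0,0,0],[0,0,0.008,0,0,0,0],[0,0,0.01,0,0,0,0],[0,0,0.01,0,0,0,0],[0,0,0.01,0,0,0,0],[0,0,0.01,0,0,0,0],[0,0,0.01,0,0,0,0],[0,0,0.01,0,0,0,0],[0,0,0,0,0,0,0]]]'
python3 - <<'E'
from h import *
from plant import telemetry
s=telemetry.read_state();print(s["eef_pos"],s["wrist_force"])
cv2.imwrite("pics/s11.png",cv2.resize(viewer.snapshot("scene")[130:290,370:500,::-1],None,fx=3.7,fy=3.7,interpolation=cv2.INTER_CUBIC))
E
```

```text
time: 13.35
eef_pos: [0.4884, 0.3271, 0.077]
eef_rot: [0.008, 0.706, -0.007, 0.708]
wrist_force: [0.3, 0.5, 0.3]
width: 0.0
[0.48840244 0.32714609 0.07698363] [0.29002078 0.54789358 0.26388164]
```

View pics/s11.png

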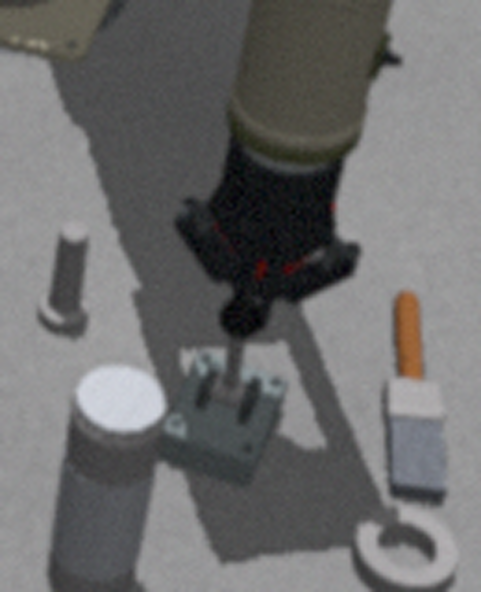

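```bash
python3 -m creep '[[[0,0,0.008,0,0,0,0],[0,0,0.007,0,0,0,0],[0,0,0.005,0,0,0,0],[0,0,0,0,0,0,0]]]'
python3 - <<'E'
from h import *
from plant import telemetry
s=telemetry.read_state();print(s["eef_pos"],s["wrist_force"])
cv2.imwrite("pics/s12.png",cv2.resize(viewer.snapshot("scene")[130:290,370:500,::-1],None,fx=3.7,fy=3.7,interpolation=cv2.INTER_CUBIC))
E
python3 -m creep '[[[0,0,0.003,0,0,0,0],[0,0,0,0,0,0,0]]]'
```

```text
time: 13.8
eef_pos: [0.5077, 0.327, 0.0772]
eef_rot: [0.008, 0.706, -0.006, 0.708]
wrist_force: [0.2, 1.3, 0.6]
width: -0.001
[0.50767891 0.32699895 0.07722631] [0.16902222 1.25324208 0.55790558]
time: 14.05
eef_pos: [0.5101, 0.327, 0.0772]
eef_rot: [0.008, 0.706, -0.006, 0.708]
wrist_force: [-1.3, 1.1, 0.1]
width: -0.0
```

View pics/s12.png

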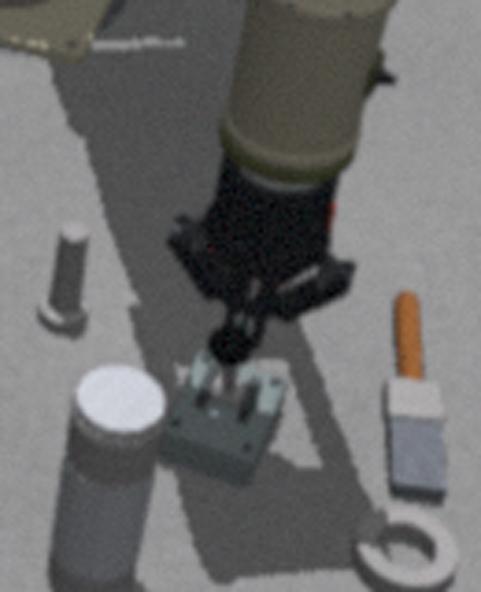

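```bash
for i in 1 2; do python3 -m creep '[[[0,0,0.003,0,0,0,0],[0,0,0,0,0,0,0]]]' | grep -E "pos|force"; done
python3 - <<'E'
from h import *
from plant import telemetry
cv2.imwrite("pics/s13.png",cv2.resize(viewer.snapshot("scene")[130:290,370:500,::-1],None,fx=3.7,fy=3.7,interpolation=cv2.INTER_CUBIC))
z9=lambda x,y:(x/3.7+370,y/3.7+130)
for z in(.133,.14,.145):print(plane("scene",*z9(232,343),z))
for th in(.9,1.0,1.1):print(th,(proj("scene",[.4895+.1*np.sin(th-.55),.325,.048+.1*np.cos(th-.55)])-[370,130])*3.7)
E
```

```text
eef_pos: [0.5132, 0.3269, 0.0772]
wrist_force: [-1.7, 0.3, -0.3]
eef_pos: [0.5161, 0.3268, 0.0772]
wrist_force: [-1.5, 0.3, -0.9]
[0.5299 0.3247 0.133 ]
[0.5368 0.3251 0.14  ]
[0.5418 0.3254 0.145 ]
0.9 [236.47956334 328.09090177]
1.0 [232.60993072 341.09012461]
1.1 [228.65664659 354.62467352]
```

View pics/s13.png

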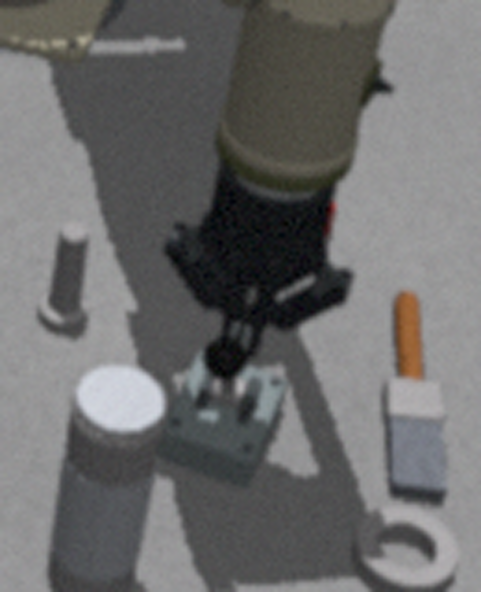

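```bash
for i in 1; do python3 -m creep '[[[0,0,0.002,0,0,0,0],[0,0,0,0,0,0,0]]]' | grep -E "pos|force"; done
```

```text
eef_pos: [0.5166, 0.3268, 0.0769]
wrist_force: [-8.2, 0.5, 1.6]
```

Force rose to 8 N, so the lever is at its far stop. I'm backing off now, then checking.

```bash
python3 -m creep '[[[0,0,-0.01,0,0,0,0],[0,0,-0.02,0,0,0,0],[0,0,-0.04,0,0,0,0],[0,0,-0.04,0,0,0,0],[-0.03,0,-0.02,0,0,0,0],[-0.04,0,0,0,0,0,0],[-0.04,0,0,0,0,0,0],[-0.04,0,0,0,0,0,0],[0,0,0,0,0,0,0],[0,0,0,0,0,0,0]]]'
python3 - <<'E'
from h import *
cv2.imwrite("pics/s14.png",viewer.snapshot("scene")[:,:,::-1])
cv2.imwrite("pics/t14.png",viewer.snapshot("top")[:,:,::-1])
cv2.imwrite("pics/s14z.png",cv2.resize(cv2.imread("pics/s14.png")[130:290,370:500],None,fx=3.7,fy=3.7,interpolation=cv2.INTER_CUBIC))
E
```

```text
time: 15.7
eef_pos: [0.3885, 0.3296, 0.2286]
eef_rot: [0.009, 0.705, -0.006, 0.709]
wrist_force: [-0.2, -0.2, -1.8]
width: -0.001
```

View pics/s14.png

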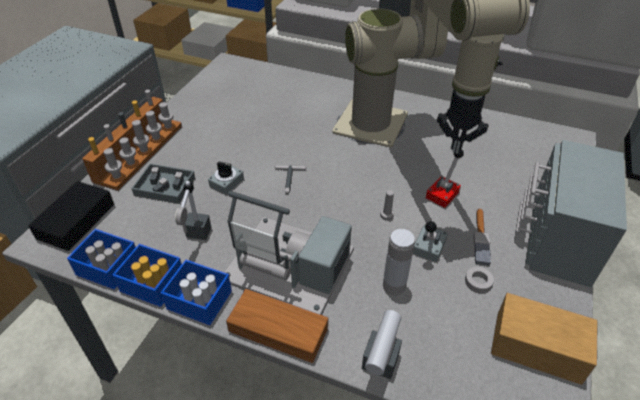

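View pics/s14z.png

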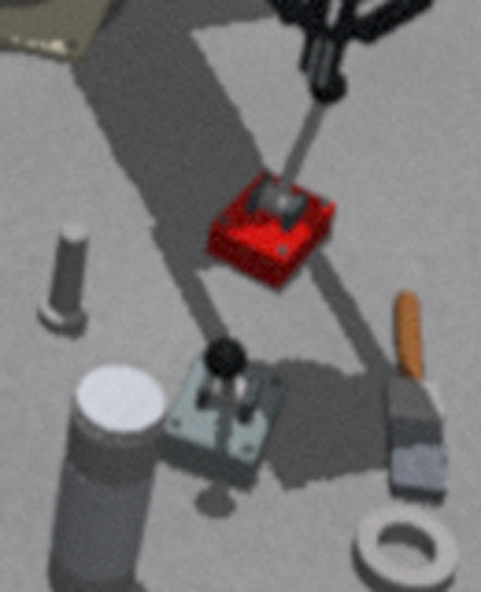

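View pics/t14.png

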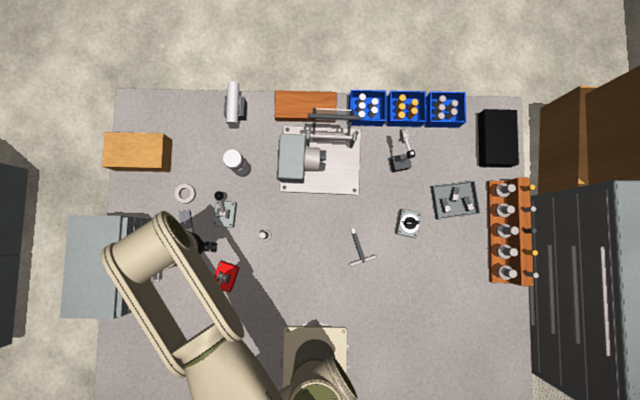

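```bash
python3 -c "
from plant import workorder; print(workorder.sign_off())"
```

```text
the job is handed in; nothing more can be done
None
```

The job is done and handed in at about 15.8 s of the 48 s allowed. I pushed the guard up by its front bar until it fell open by itself, then pushed the grey brake lever over to the back and withdrew the arm. I left the red look-alike alone.

**Last checks, from the camera images and the state readings:**
- **Guard:** The bar measures at x about 0.765 m and z 0.276 to 0.284 m. The upper stop is expected at x 0.764 m and z 0.287 m. It still looked raised in the last pictures.
- **Brake lever:** The ball sits at about 1.1 rad, and it stayed there after the fingers left.
- **Forces:** The highest force I read was about 8 N, in one step against the brake lever's far stop. I only read forces at the end of each move.
- **Bystanders and dial:** In the last pictures none of the loose things looks moved, and the dial's block and mark look unchanged. I compared these by eye only, without measuring each one.
- **Arm:** It was well clear of everything when I handed in.

**One disagreement:** with the gripper shut, the visible fingertips ended about 36 mm short of the reported TCP along the tool axis. Because of this, my first approach came in just above the bar; it touched nothing as far as I could see. I found the gap from the scene, top and wrist views, then went in lower and corrected for it from there on.

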